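# Index a hub flange and bolt it in place

### The job

On the bench stand, turn the five-eared hub flange on its spindle by pushing its ears until the notch in its edge faces the sliding bolt, with the bolt still drawn back. Then slide the bolt into the notch until it meets the stop inside, press it home for a moment with about 12 N, and leave it there. Never press the bolt on the flange with more than 18 N nor push the flange with more than 25 N, do not lift it off its seat, and leave the other things where they are.

Things in the scene. Friction and masses are not known exactly. Their poses are not given: they have to be found in the camera images.
- flange: The loose bare steel hub flange: lies flat on the stand's round pedestal, its 32 mm bore around a fixed upright 30 mm spindle (1 mm play all round). Origin under its centre, 34 mm over the table; z up, x from the centre to the notch. 0.72 to 0.94 kg; it drags on its seat (about 1 to 5 N at an ear) and stops when no longer pushed.
- flange_centre (a point): Flange's centre, half-way up; axes as the flange. Disc of 58 mm radius, 16 mm thick (34 to 50 mm over the table), with five round ears of 12 mm radius centred 68 mm from the axis (reach 80 mm), at +-36, +-108 and 180 degrees from the notch. A hub 54 mm wide stands 24 mm above the upper face; the spindle inside it ends 84 mm over the table.
- stand: Grey fixed bench stand, origin under its spindle, x from the spindle out along the bolt, z up. Base 210 x 200 mm round the origin, 12 mm high, with a 70 mm wide extension under the bolt to x = 182 mm. Two guide rails beside the bolt from x = 92 to 177 mm, 35 mm wide overall, tops 52 mm over the table.
- bolt_mark (a point): Fixed point of the stand, 58 mm from the spindle's axis on the line of the bolt, 42 mm over the table: the notch's mouth must come here. Axes as the stand.
- notch (a point): Mouth of the flange's one square notch, in the edge between two ears, half-way up, 58 mm from the flange's axis; axes as the flange. The notch is 14.4 mm wide and 18 mm deep. On its floor is a dark steel stop stud, 10 x 10 mm, stiff in its thread, screwed out by 0 to 11 mm: a different amount each time, and not measured.
- bolt_nose (a point): Middle of the bolt's nose, 42 mm over the table. The bolt is a steel bar 12 mm wide, 14 mm high, with 3 mm rounded nose corners, which slides between the rails straight at the spindle; drawn back its nose is 90 mm from the spindle axis.
- bolt_post (a point): Axis of the bolt's upright handle post, at 75 mm over the table: 14 mm diameter, standing up from between the rails (52 mm) to 97 mm over the table, 60 mm behind the nose. Push or grip it to slide the bolt; rigid with the bolt.
- bolt (a joint): How far the bolt has been slid towards the spindle, in m: 0 drawn back; 0.032 when its nose is at the notch's mouth; it meets the stop stud somewhere between 0.039 and 0.050. It drags with about 3 N (part of what a push on the post feels) and stays where it is left.
- nut_a_c (a point): A wheel nut, 23 mm wide, 16 mm high, standing on a corner of the stand's base; leave it. Its centre.
- nut_b_c (a point): The other wheel nut, on another corner of the base; leave it. Its centre.
- wrench: A loose wrench 190 mm long; leave it. Origin under its middle.
- driver: A loose screwdriver 200 mm long; leave it. Origin under its middle.
- race: A loose bearing race, 72 mm wide, 18 mm high; leave it. Origin under its centre.
- socket: A loose socket, 28 mm wide, 45 mm high; leave it. Origin under its centre.
- spray_can: A standing can, 58 mm wide, 170 mm high; leave it. Origin under its centre.
- mug: A mug, 80 mm wide, 90 mm high; leave it. Origin under its centre.

How it is judged:
By the outcome, as a careful person would: the job done as asked, in the order asked, and still so for the second after the job is handed in, with the robot touching nothing.
It also fails if it takes over 69 s, if anything falls off the work surface, if the arm or the gripper's body presses on something with over 40 N, if the wrist force passes 120 N, or if a joint passes its speed limit or range.

### The arm

A 6-joint arm with a two-finger parallel gripper is mounted at the origin on the work surface. World frame = base frame: x ahead of the robot, y to its left, z up, the work surface at z = 0. Lengths are in m, angles in rad, forces in N, time in s.
With the tool pointing down it reaches from about 0.275 to 0.75 m from the base axis. Payload 10.2 kg.
Tool frame: the origin (TCP) lies midway between the tips of the shut fingers; the grasp point (between the pads) lies manip.tcp_to_grasp behind it (manip.tcp_to_grasp is the distance from the TCP to the grasp point, in m); z points along the fingers, y is the line along which they close (so a half turn about z gives the same grasp; the last joint's range is limited). The gripper opens to 88 mm and grips with 3 to 60 N. Pads are 18 mm wide; open, the fingers measure 123 mm over their backs; the gripper's body (75 mm by 187 mm) begins 45 mm behind the grasp point.
Start: joints at [-1.431, 0.313, 1.498, -0, 1.331, -0.223], TCP at [0.186, -0.491, 0.239] pointing down, gripper open.
Joint ranges: [-2.94, 2.94], [-0.97, 2.17], [0.19, 2.56], [-1.23, 4.37], [0.02, 3.11], [-2.88, 2.88]. Speed limits (rad/s): [2.39, 2.39, 3.01, 3.14, 3.14, 3.14].

### API

Orientations are given as a rotation vector (axis times angle).
In Python, from bench import manip, camera gives the robot as it stands.
- The arm moves only by the tool servo_tool, never from a script. Its argument "motion" is text: rows parted by semicolons, each of 5 numbers parted by spaces: the closure, from -1 (fully open) to 1 (shut), so that 0 is half open, then the shift along the tool's x, y, z in cm, then the turn about the tool's z in degrees. In form: jaw tx ty tz yaw; .... A call has 1 to 20 rows; each row is the pose to reach, as a shift and turn from the pose commanded when the call began, along the tool's axes at that moment; what a row does not reach only later rows make up. A row lasts 1/8 s, in which the tool goes at most 62.5 mm and 10.7 degrees, less where a joint would pass 70% of its speed; a pose out of reach is approached as far as the arm can. A call with a gripper value outside its range is refused whole. The fingers move at their own pace and stop on an object; "squeeze" is the grip in N (left out, the last holds). Time passes only in rows, so rows that repeat a pose let the fingers close. It gives the time, the measured TCP pose, the force, the opening and the grip force at its end, in the units of the state.
- manip.read_state(): the state, without advancing time (a new reading comes with each control period).
- camera(name): name is "side" or "top" or "wrist"; returns a dict with "frame" (420x560x3 uint8, red, green, blue), "range_z" (420x560 float32, m along the optical axis (not along the pixel's ray), 0 where there is no reading), "K" (3x3 intrinsics, pixels), "dist" ([k1, k2, p1, p2, k3] as OpenCV has them; the pictures are not rectified), "world_to_cam" (4x4, takes a point from world to camera coordinates). Camera axes: x right, y down, z forward; pixel columns grow to the right and rows downward; lengths in m; the calibration is good to about 2 mm. A picture is of the moment at which its call begins.
- manip.close_job(): hands the job in; it is judged then, once.
The state is a dict: "time_s": time; "joint_pos": joint angles; "joint_velocities": joint speeds; "effort": joint torques, N m; "position": TCP position; "eef_rot": TCP orientation; "ft_force": force on the tool from outside, world axes, zero at the start; "wrist_torque": the same for the moment, N m; "width": opening from 0.0 (shut) to 1.0 (fully open); "finger_force": force on a finger pad.
Only numpy, scipy, OpenCV 4.12 (cv2) and the standard library are available. Lean on these libraries where they do the work, as an engineer would, in place of code of your own. Each camera call takes 0.05 s, during which the arm holds its last target. There are 200 camera calls.

## Working session

There is one attempt and no reset: what is moved stays moved. The work goes in short steps, Python scripts to look and compute and a tool call to move; the robot and the scene stay as the last step left them, time stands still between calls to the robot, and variables do not carry over. Pictures are saved under pics/ and viewed, at most 10 in all, crops included, and the job is handed in when it is done.

Besides the shell and the picture viewer there is one more tool, called by a JSON object that holds its "method" and its "body". servo_tool: Moves the arm, as the interface text tells. Its arguments: {"type":"object","properties":{"motion":{"type":"string"},"squeeze":{"type":"number"}},"required":["motion"]}

```bash
ls; mkdir -p pics
cat > h.py <<'E'
import numpy as np, cv2
from bench import manip, camera
def ray(c,uv):
    p=cv2.undistortPoints(np.array(uv,float).reshape(-1,1,2),c["K"],np.array(c["dist"],float)).reshape(-1,2)
    d=np.c_[p,np.ones(len(p))]; T=np.array(c["world_to_cam"]); R=T[:3,:3]
    return -R.T@T[:3,3], d@R
def onz(c,uv,z):
    o,d=ray(c,uv); return o+d*((z-o[2])/d[:,2])[:,None]
def cloud(c):
    h,w=c["range_z"].shape; v,u=np.mgrid[:h,:w]
    o,d=ray(c,np.c_[u.ravel(),v.ravel()]); return (o+d*c["range_z"].reshape(-1,1)).reshape(h,w,3)
def proj(c,P):
    T=np.array(c["world_to_cam"]); r=cv2.Rodrigues(T[:3,:3])[0]
    return cv2.projectPoints(np.array(P,float).reshape(-1,1,3),r,T[:3,3],c["K"],np.array(c["dist"],float))[0].reshape(-1,2)
def save(c,n): cv2.imwrite("pics/"+n,c["frame"][:,:,::-1])
E
python3 - <<'E'
from h import *
s=manip.read_state();print(s, manip.tcp_to_grasp)
for n in("top","side"):
    c=camera(n);save(c,n+"0.png");np.savez(n+"0.npz",**c);print(n,np.linalg.inv(c["world_to_cam"])[:3,3],c["K"][0,0])
E
```

```text
pics
{'time_s': 0.0, 'joint_pos': array([-1.43144313e+00,  3.13424174e-01,  1.49841312e+00,  4.33016809e-05,
        1.33102545e+00, -2.23394411e-01]), 'joint_velocities': array([-0.00067797, -0.00064338,  0.00217735,  0.00064746,  0.00097815,
       -0.00065818]), 'effort': array([ 3.00706261e-04, -4.02209651e+01, -2.52271092e+01,  6.94390316e-02,
        3.51745554e-02, -1.13284157e-04]), 'position': array([ 0.18625998, -0.49058805,  0.23818331]), 'eef_rot': array([-3.08881703e+00, -5.66439161e-01, -1.49751641e-04]), 'ft_force': array([-0.17145612, -0.30263688,  0.37715358]), 'wrist_torque': array([-0.00078847,  0.04163105,  0.01142065]), 'finger_force': 0.0, 'width': 0.997908939507444} 0.0187
top [ 0.31768069 -0.01539506  1.16655028] 446.62531519638975
side [0.15696956 0.4104667  0.68661431] 391.53702135736955
```

View pics/top0.png

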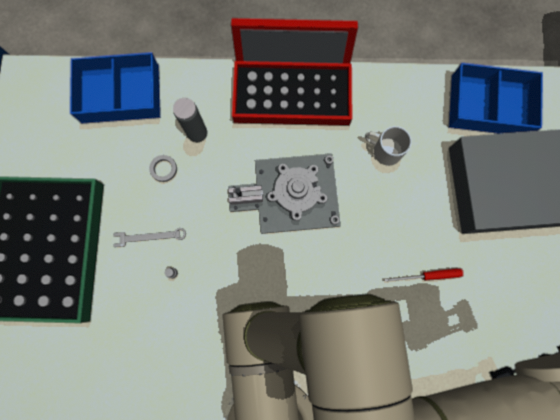

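View pics/side0.png

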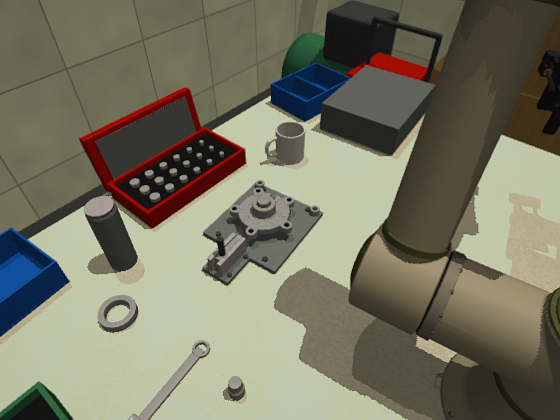

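The stand is at about (297,190) in the top view, with the bolt pointing left (post near (237,195)). The notch is somewhere near (320,183). Next I measure and take a closer crop.

Run:
```python
from h import *
c=dict(np.load("top0.npz")); P=cloud(c)
g=P[140:240,215:350]
for lo,hi,n in((.068,.08,"hub"),(.081,.09,"spindle"),(.09,.105,"post"),(.045,.056,"disc/rails")):
    m=(g[...,2]>lo)&(g[...,2]<hi); q=g[m]; print(n,len(q),q.mean(0).round(4) if len(q) else "",q.min(0).round(3) if len(q) else "",q.max(0).round(3) if len(q) else "")
m=(g[...,2]>.008)&(g[...,2]<.1)
q=g[m][:,:2]; print("rect",cv2.minAreaRect(q.astype(np.float32)))
print(onz(c,[[297,187],[237,195]],.08).round(3))
im=c["frame"][140:240,220:350,::-1]; cv2.imwrite("pics/crop.png",cv2.resize(im,None,fx=6,fy=6,interpolation=cv2.INTER_CUBIC))
```

```text
hub 228 [ 0.5833 -0.0443  0.0741] [ 0.56  -0.074  0.069] [0.612 0.104 0.08 ]
spindle 106 [ 0.5847 -0.0452  0.0849] [ 0.562 -0.063  0.081] [0.601 0.101 0.09 ]
post 28 [0.5687 0.0932 0.0964] [ 0.563 -0.048  0.09 ] [0.588 0.105 0.101]
disc/rails 1916 [ 0.5812 -0.0235  0.0504] [ 0.507 -0.124  0.045] [0.652 0.128 0.056]
rect ((0.5817035436630249, 0.0006280690431594849), (0.2048567831516266, 0.31644055247306824), 4.784130573272705)
[[ 0.583 -0.048  0.08 ]
 [ 0.559  0.101  0.08 ]]
```

View pics/crop.png

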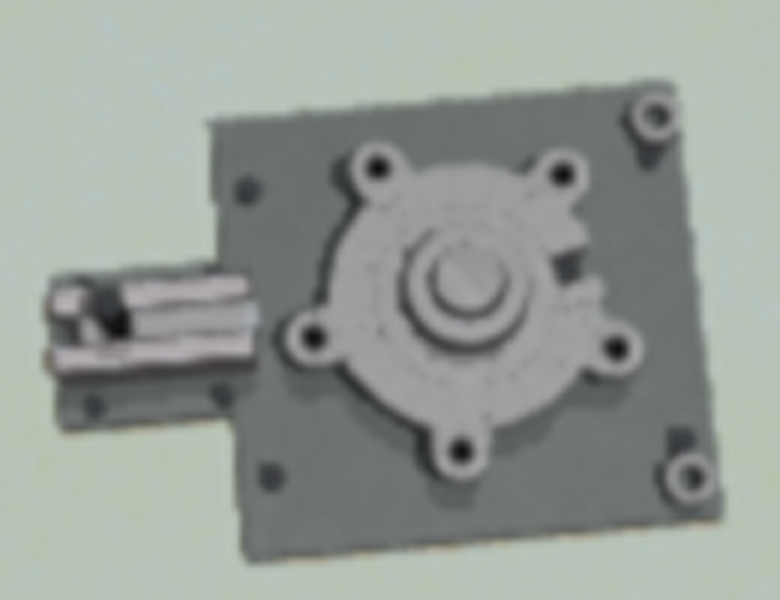

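The crop shows five ears, with centres at about (378,168), (563,173), (617,347), (461,452) and (314,338). The notch is at about (570,262), the hub at (468,280) and the post foot at about (115,320). The flange needs roughly half a turn.

Run:
```python
from h import *
from scipy.optimize import least_squares
c=dict(np.load("top0.npz"))
f=lambda a:np.array(a,float)/6+[220-.42,140-.42]
e=onz(c,f([(378,168),(563,173),(617,347),(461,452),(314,338)]),.05)[:,:2]
print(e.round(4))
s=least_squares(lambda p:(np.array([[p[0]+.068*np.cos(p[2]-k*1.2566),p[1]+.068*np.sin(p[2]-k*1.2566)] for k in range(5)])-e).ravel(),[.58,-.045,.8]).x
print("centre",s[:2],"ear0 deg",np.degrees(s[2]),"notch",np.degrees(s[2])-108)
n=onz(c,f([(570,262)]),.05)[0,:2]-s[:2]; print("notch chk",np.degrees(np.arctan2(n[1],n[0])))
# stand dir: rails top centre line & base edges
g=onz(c,f([(55,300),(60,358),(245,288),(250,345)]),.052)[:,:2]; m=(g[0]+g[1])/2-s[:2]; d=(g[2]+g[3])/2-s[:2]
print("rails far/near",np.degrees(np.arctan2(*m[::-1])),np.hypot(*m),np.degrees(np.arctan2(*d[::-1])),np.hypot(*d))
b=onz(c,f([(212,122),(675,83),(718,518),(247,560)]),.012)[:,:2]; print("base centre",b.mean(0))
for i,j in((1,0),(2,3)): v=b[j]-b[i];print(np.degrees(np.arctan2(v[1],v[0])),np.hypot(*v))
for i,j in((0,3),(1,2)): v=b[i]-b[j];print(np.degrees(np.arctan2(v[1],v[0]))+90,np.hypot(*v))
```

```text
[[ 0.6414 -0.0106]
 [ 0.6411 -0.0906]
 [ 0.5647 -0.1144]
 [ 0.5177 -0.0486]
 [ 0.5656  0.0149]]
centre [ 0.58610022 -0.04984858] ear0 deg 35.386401567492285 notch -72.61359843250771
notch chk -70.6826518154632
rails far/near 96.39989647522351 0.17519486990820468 97.43440271509971 0.09413448441205857
base centre [ 0.58496071 -0.04963988]
96.36607249255354 0.20872737529941462
96.46721189153789 0.20588011407770365
96.36337172687936 0.19859609001659112
95.54037882014792 0.19825325337840252
```

{"method": "servo_tool", "body": {"motion": "0 4 -2.5 0.5 2; 0 8 -5 1 4; 0 12 -7.6 2 6; 0 16 -10.2 3 8; 0 20 -12.7 4 10; 0 24 -15.3 5 12; 0 28 -17.8 6 14; 0 32 -20.4 7 16; 0 36 -23 7.5 18; 0 40 -25.4 8 20; 0 43 -27.5 8.5 21; 0 45 -28.8 8.8 21.4; 0 46.5 -29.6 8.8 21.4; 0 46.5 -29.6 8.8 21.4; 0 46.5 -29.6 8.8 21.4; 0 46.5 -29.6 8.8 21.4"}}

```text
time_s: 2.1
position: [0.5157, -0.0498, 0.1509]
eef_rot: [3.141, -0.018, 0.0]
ft_force: [-0.4, -0.2, -0.4]
width: 0.502
finger_force: 0.0
```

Run:
```python
from h import *
s=manip.read_state();R=cv2.Rodrigues(s["eef_rot"])[0];print(s["position"],R.round(3),s["joint_pos"],s["width"],s["time_s"])
c=camera("wrist");save(c,"w1.png");np.savez("w1.npz",**c)
print(proj(c,[[.586,-.05,.084],[.5177,-.0486,.05]]))
```

```text
[ 0.51570955 -0.04975025  0.15085494] [[ 1.    -0.012  0.   ]
 [-0.012 -1.    -0.   ]
 [ 0.     0.    -1.   ]] [-3.22536629e-01  3.84768379e-01  1.64003569e+00 -8.36848769e-05
  1.11670848e+00  1.25997787e+00] 0.5023126056765248 2.1
[[277.25677723 117.891696  ]
 [276.93772028 206.49546427]]
```

View pics/w1.png

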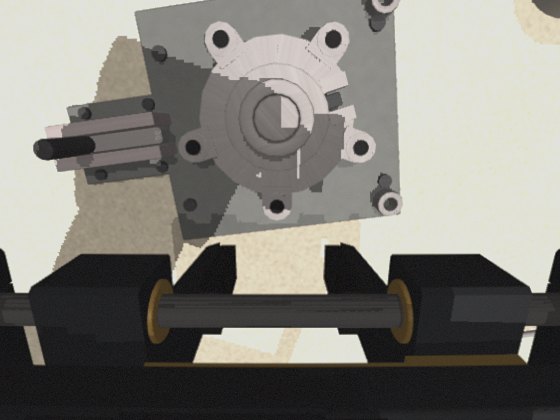

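The wrist view shows the hub centre at (275,117) and the near ear at (276,207). Both match the predictions to within 2 px. Next I go down so the fingers straddle that ear.

{"method": "servo_tool", "body": {"motion": "0 0 0 3 0; 0 0 0 6 0; 0 0 0 8.5 0; 0 0 0 10 0; 0 0 0 11 0; 0 0 0 11.2 0; 0.2 0 0 11.2 0; 0.2 0 0 11.2 0; 0.2 0 0 11.2 0"}}

```text
time_s: 3.28
position: [0.5162, -0.0491, 0.0391]
eef_rot: [3.141, -0.017, 0.001]
ft_force: [0.4, -0.3, -0.8]
width: 0.401
finger_force: 0.0
```

Run:
```python
import numpy as np
R=7.0
for k in range(1,13):
    a=np.radians(3*k); print(f"0.2 {R*(1-np.cos(a)):.2f} {R*np.sin(a):.2f} 0 {-3*k}",end="; ")
```

```text
0.2 0.01 0.37 0 -3; 0.2 0.04 0.73 0 -6; 0.2 0.09 1.10 0 -9; 0.2 0.15 1.46 0 -12; 0.2 0.24 1.81 0 -15; 0.2 0.34 2.16 0 -18; 0.2 0.46 2.51 0 -21; 0.2 0.61 2.85 0 -24; 0.2 0.76 3.18 0 -27; 0.2 0.94 3.50 0 -30; 0.2 1.13 3.81 0 -33; 0.2 1.34 4.11 0 -36;
```

{"method": "servo_tool", "body": {"motion": "0.2 0.01 0.37 0 -3; 0.2 0.04 0.73 0 -6; 0.2 0.09 1.1 0 -9; 0.2 0.15 1.46 0 -12; 0.2 0.24 1.81 0 -15; 0.2 0.34 2.16 0 -18; 0.2 0.46 2.51 0 -21; 0.2 0.61 2.85 0 -24; 0.2 0.76 3.18 0 -27; 0.2 0.94 3.5 0 -30; 0.2 1.13 3.81 0 -33; 0.2 1.34 4.11 0 -36"}}

```text
time_s: 4.78
position: [0.529, -0.0902, 0.0389]
eef_rot: [-2.992, -0.957, -0.0]
ft_force: [-0.3, 1.7, 0.5]
width: 0.401
finger_force: 0.6
```

```bash
cat > rad.py <<'E'
from h import *
s=manip.read_state();R=cv2.Rodrigues(s["eef_rot"])[0];d=s["position"][:2]-[.5861,-.0498]
print("r",np.hypot(*d),"ang",np.degrees(np.arctan2(d[1],d[0]))%360,"psi",np.degrees(np.arctan2(R[1,0],R[0,0])),"F",s["ft_force"].round(1),s["time_s"],s["finger_force"],s["joint_pos"][5])
E
python3 rad.py
```

```text
r 0.06990505765598538 ang 215.27645520477006 psi 35.485809025747415 F [-0.3  1.7  0.5] 4.775 0.5852690041911046 0.5637170520232115
```

{"method": "servo_tool", "body": {"motion": "0.2 0.01 0.37 0 -3; 0.2 0.04 0.73 0 -6; 0.2 0.09 1.1 0 -9; 0.2 0.15 1.46 0 -12; 0.2 0.24 1.81 0 -15; 0.2 0.34 2.16 0 -18; 0.2 0.46 2.51 0 -21; 0.2 0.61 2.85 0 -24; 0.2 0.76 3.18 0 -27; 0.2 0.94 3.5 0 -30; 0.2 1.13 3.81 0 -33; 0.2 1.34 4.11 0 -36"}}

```text
time_s: 6.28
position: [0.5636, -0.1159, 0.0388]
eef_rot: [-2.549, -1.835, 0.0]
ft_force: [-0.7, 2.1, 0.7]
width: 0.395
finger_force: 0.6
```

```bash
python3 rad.py
```

```text
r 0.06981060210287625 ang 251.1952909266027 psi 71.48578833433776 F [-0.7  2.1  0.7] 6.275 0.5763177237906802 -0.08342224510945717
```

{"method": "servo_tool", "body": {"motion": "0.2 0.01 0.37 0 -3; 0.2 0.04 0.73 0 -6; 0.2 0.09 1.1 0 -9; 0.2 0.15 1.46 0 -12; 0.2 0.24 1.81 0 -15; 0.2 0.34 2.16 0 -18; 0.2 0.46 2.51 0 -21; 0.2 0.61 2.85 0 -24; 0.2 0.76 3.18 0 -27; 0.2 0.94 3.5 0 -30; 0.2 1.13 3.81 0 -33; 0.2 1.34 4.11 0 -36"}}

```text
time_s: 7.78
position: [0.6068, -0.1164, 0.0387]
eef_rot: [-1.858, -2.533, 0.0]
ft_force: [-1.4, 0.5, -0.3]
width: 0.396
finger_force: 0.6
```

```bash
python3 rad.py
```

```text
r 0.06973756333225502 ang 287.2403715464816 psi 107.48852730737019 F [-1.4  0.5 -0.3] 7.775 0.6038865074515343 -0.684002589875023
```

{"method": "servo_tool", "body": {"motion": "0.2 0.01 0.37 0 -3; 0.2 0.04 0.73 0 -6; 0.2 0.09 1.1 0 -9; 0.2 0.15 1.46 0 -12; 0.2 0.24 1.81 0 -15; 0.2 0.34 2.16 0 -18; 0.2 0.46 2.51 0 -21; 0.2 0.61 2.85 0 -24; 0.2 0.76 3.18 0 -27; 0.2 0.94 3.5 0 -30; 0.2 1.13 3.81 0 -33; 0.2 1.34 4.11 0 -36"}}

```text
time_s: 9.28
position: [0.642, -0.0915, 0.0388]
eef_rot: [-0.984, -2.983, 0.0]
ft_force: [-1.3, -1.0, 0.8]
width: 0.402
finger_force: 0.6
```

```bash
python3 rad.py
python3 - <<'E'
from h import *
for n in("top","wrist"):
    c=camera(n);np.savez(n+"2.npz",**c)
    if n=="top": cv2.imwrite("pics/t2.png",cv2.resize(c["frame"][140:240,220:350,::-1],None,fx=6,fy=6,interpolation=cv2.INTER_CUBIC))
    else: save(c,"w2.png")
a=cv2.imread("pics/t2.png");b=cv2.imread("pics/w2.png")
cv2.imwrite("pics/both2.png",np.hstack([cv2.resize(a,(400,308)),cv2.resize(b,(400,308))]))
E
```

```text
r 0.06972647056084463 ang 323.2979589022475 psi 143.4834571665273 F [-1.3 -1.   0.8] 9.275 0.6283446215093136 -1.2550196849914275
```

View pics/both2.png

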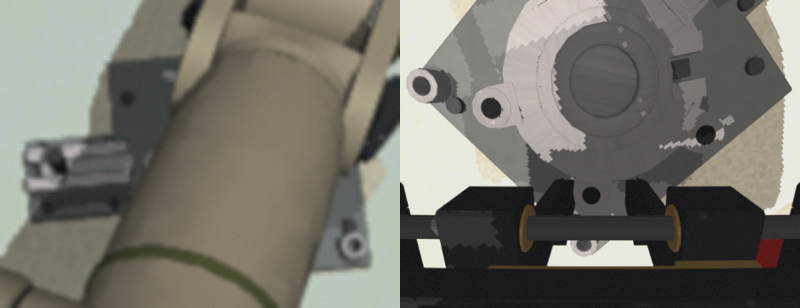

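The right half (wrist) shows the straddled ear's hole at about (266,266) px. A second ear's hole is at (127,147) and a third at (428,181), and the notch is at (393,93).

Run:
```python
from h import *
c=dict(np.load("wrist2.npz")); 
p=onz(c,[(266,266),(127,147),(428,181),(393,93)],.05)[:,:2]-[.5861,-.0498]
print(np.hypot(*p.T),np.degrees(np.arctan2(p[:,1],p[:,0]))%360)
hub=onz(c,[(284,106)],.084);print(hub)
c=dict(np.load("w1.npz"))
p=onz(c,[(277,207),(193,148),(221,39),(334,39),(361,147)],.05)[:,:2]; print(p.mean(0)); p=p-p.mean(0)
print(np.hypot(*p.T),np.degrees(np.arctan2(p[:,1],p[:,0]))%360)
# post top via cloud; rails line
P=cloud(c); m=(P[...,2]>.092)&(P[...,2]<.1)&(P[...,1]>.06); print("post",P[m].mean(0),m.sum())
m=(P[...,2]>.049)&(P[...,2]<.055)&(P[...,1]>.045); q=P[m]; print(cv2.minAreaRect(q[:,:2].astype(np.float32)))
```

```text
[0.0675669  0.06672234 0.06891515 0.04569793] [317.36226235 244.46678723  30.52617433  64.95943139]
[[ 0.58460185 -0.04834541  0.084     ]]
[ 0.58572527 -0.04968066]
[0.0684552  0.06842251 0.06812722 0.06852455 0.0678051 ] [179.13289381 107.56833165  35.20157143 323.06216427 251.65631273]
post [0.56923693 0.09744745 0.0961421 ] 435
((0.5706043243408203, 0.08517718315124512), (0.03557194396853447, 0.08456882834434509), 6.3548359870910645)
```

{"method": "servo_tool", "body": {"motion": "0.2 0.01 0.37 0 -3; 0.2 0.04 0.73 0 -6; 0.2 0.09 1.1 0 -9; 0.2 0.15 1.46 0 -12; 0.2 0.24 1.81 0 -15; 0.2 0.34 2.16 0 -18; 0.2 0.46 2.51 0 -21; 0.2 0.61 2.85 0 -24; 0.2 0.76 3.18 0 -27; 0.2 0.82 3.29 0 -28; 0.2 0.82 3.29 0 -28"}}

```text
time_s: 10.75
position: [0.6552, -0.0603, 0.0388]
eef_rot: [0.238, 3.132, -0.0]
ft_force: [1.1, -1.5, 0.2]
width: 0.402
finger_force: 0.3
```

```bash
python3 rad.py
python3 - <<'E'
from h import *
c=camera("wrist");np.savez("wrist3.npz",**c);save(c,"w3.png")
a=np.radians(96.35);t=lambda r,d,z:[.5858+r*np.cos(a+np.radians(d)),-.0497+r*np.sin(a+np.radians(d)),z]
print(proj(c,[t(58,0,.05) if 0 else t(.058,0,.05),t(.092,0,.052),t(.068,36,.05),t(.068,-36,.05),t(.068,-108,.05)]).round())
E
```

```text
r 0.06991518737870435 ang 351.3917917636487 psi 171.31991736260713 F [ 1.1 -1.5  0.2] 10.75 0.33859726041555405 -1.6887139874335149
[[422.  77.]
 [510.  54.]
 [398. -31.]
 [429. 175.]
 [274. 267.]]
```

View pics/w3.png

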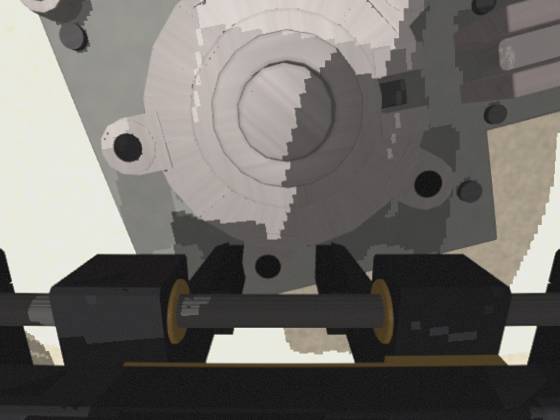

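The ear holes are at (267,266), (428,183) and (127,147). The notch is at about (395,93) and the bolt nose at about (502,53), so a few degrees remain.

Run:
```python
from h import *
c=dict(np.load("wrist3.npz")); a=np.radians(96.35)
P=cloud(c)
e=onz(c,[(267,266),(428,183),(127,147)],.05)[:,:2]
from scipy.optimize import least_squares
s=least_squares(lambda p:(np.array([[p[0]+.068*np.cos(p[2]+k*1.2566),p[1]+.068*np.sin(p[2]+k*1.2566)] for k in(0,1,-1)])-e).ravel(),[.586,-.05,-.2]).x
print("flange",s,np.degrees(s[2]),"notch",np.degrees(s[2])+108)
b=onz(c,[(501,53)],.049)[0,:2]-s[:2]; print("bolt nose",np.hypot(*b),np.degrees(np.arctan2(b[1],b[0])))
# bolt edges seen at right: nose corners upper/lower
b=onz(c,[(503,35),(503,69),(559,25),(559,58)],.049)[:,:2]; m=(b[2]+b[3]-b[0]-b[1]);print("bolt dir",np.degrees(np.arctan2(m[1],m[0])))
h=onz(c,[(286,111)],.084)[0];print("hub top",h)
cv2.imwrite("pics/w3c.png",cv2.resize(c["frame"][0:230,340:560,::-1],None,fx=2.5,fy=2.5,interpolation=cv2.INTER_CUBIC))
```

```text
flange [ 0.58545246 -0.04825153 -0.27077795] -15.514433821516237 notch 92.48556617848377
bolt nose 0.08920321648255664 96.99257971186633
bolt dir 92.25465735616287
hub top [ 0.58529478 -0.04870835  0.084     ]
```

View pics/w3c.png

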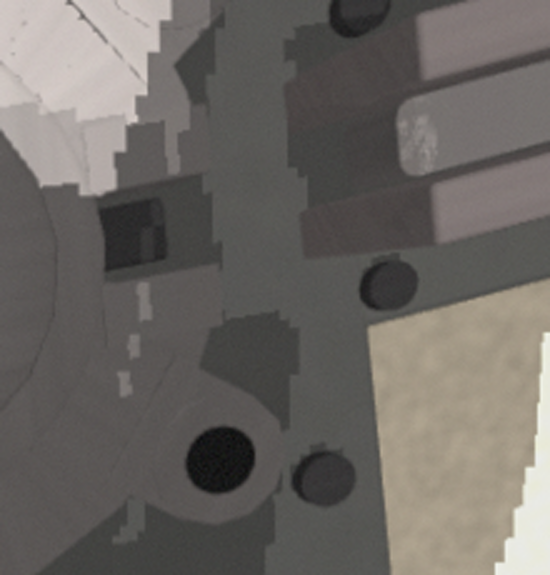

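{"method": "servo_tool", "body": {"motion": "0.2 0 0.12 0 -1; 0.2 0 0.24 0 -2; 0.2 0.01 0.37 0 -3; 0.2 0.02 0.49 0 -4; 0.2 0.02 0.49 0 -4; 0.2 0.02 0.49 0 -4"}}

```text
time_s: 11.55
position: [0.6557, -0.0551, 0.0387]
eef_rot: [-0.127, -3.139, -0.0]
ft_force: [0.2, -1.2, 0.3]
width: 0.403
finger_force: 0.4
```

```bash
python3 rad.py
python3 - <<'E'
from h import *
from scipy.optimize import least_squares
old=dict(np.load("wrist3.npz"));c=camera("wrist");np.savez("wrist4.npz",**c);save(c,"w4.png")
g=cv2.cvtColor(c["frame"],cv2.COLOR_RGB2GRAY)
# refine dark ear holes near expected pixels; print for both pictures
def holes(c,ps):
    g=cv2.cvtColor(c["frame"],cv2.COLOR_RGB2GRAY);o=[]
    for u,v in ps:
        m=(g[v-20:v+21,u-20:u+21]<30).astype(np.uint8)
        n,l,st,ce=cv2.connectedComponentsWithStats(m); k=1+np.argmin([np.hypot(*(ce[i]-20))+ (99 if st[i,4]<100 else 0) for i in range(1,n)])
        o.append(ce[k]+[u-20,v-20])
    return o
for q in(old,c):
    h=holes(q,[(267,266),(428,183),(127,147)]); e=onz(q,h,.05)[:,:2]
    s=least_squares(lambda p:(np.array([[p[0]+.068*np.cos(p[2]+k*1.2566),p[1]+.068*np.sin(p[2]+k*1.2566)] for k in(0,1,-1)])-e).ravel(),[.586,-.05,-.2])
    print(np.round(h,1).tolist(),s.x[:2],"notch",np.degrees(s.x[2])+108,"res",s.cost**.5)
cv2.imwrite("pics/w4c.png",cv2.resize(c["frame"][0:230,340:560,::-1],None,fx=2.5,fy=2.5,interpolation=cv2.INTER_CUBIC))
E
```

```text
r 0.06976893845259005 ang 355.62463073810346 psi 175.38293049060152 F [ 0.2 -1.2  0.3] 11.55 0.39140090346336365 -1.7519267260486062Traceback (most recent call last):
  File "<stdin>", line 14, in <module>
  File "<stdin>", line 10, in holes
    return _wrapfunc(a, 'argmin', axis=axis, out=out, **kwds)
    return _wrapit(obj, method, *args, **kwds)
    result = getattr(arr, method)(*args, **kwds)
ValueError: attempt to get argmin of an empty sequence
```

```bash
cat > holes.py <<'E'
from h import *
from scipy.optimize import least_squares
def holes(c,ps,r=17):
    g=cv2.cvtColor(c["frame"],cv2.COLOR_RGB2GRAY);o=[]
    for u,v in ps:
        w=g[v-r:v+r+1,u-r:u+r+1]; m=(w<w.min()+18).astype(np.uint8)
        n,l,st,ce=cv2.connectedComponentsWithStats(m); k=1+np.argmin([np.hypot(*(ce[i]-r))+(99 if st[i,4]<60 else 0) for i in range(1,n)])
        o.append(ce[k]+[u-r,v-r])
    return o
def fit(q,ps,ks):
    h=holes(q,ps); e=onz(q,h,.05)[:,:2]
    s=least_squares(lambda p:(np.array([[p[0]+.068*np.cos(p[2]+k*1.2566),p[1]+.068*np.sin(p[2]+k*1.2566)] for k in ks])-e).ravel(),[.586,-.05,-.2])
    print(np.round(h,1).tolist(),s.x[:2],"notch",np.degrees(s.x[2])+108,"res",s.cost**.5)
E
python3 - <<'E'
from holes import *
for n in("wrist3.npz","wrist4.npz"): fit(dict(np.load(n)),[(267,266),(428,183),(127,147)],(0,1,-1))
c=dict(np.load("wrist4.npz"))
cv2.imwrite("pics/w4c.png",cv2.resize(c["frame"][0:230,340:560,::-1],None,fx=2.5,fy=2.5,interpolation=cv2.INTER_CUBIC))
E
```

```text
[[267.5, 266.2], [427.6, 183.5], [127.5, 147.3]] [ 0.58561629 -0.04815861] notch 92.46773765200501 res 0.00019643963530467
[[267.5, 266.6], [427.5, 183.3], [127.0, 148.3]] [ 0.58542228 -0.04825241] notch 96.75013706453933 res 0.000211145094549841
```

View pics/w4c.png

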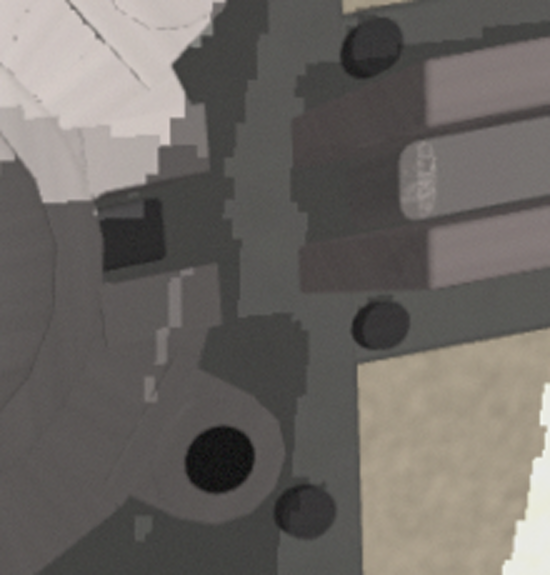

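The notch at 96.7° now lines up with the bolt line at about 96.4–97°: the bolt's mid-line, extended from crop (405,180), meets the notch middle at about (155,228). Next I back the pad off the ear and lift.

{"method": "servo_tool", "body": {"motion": "0.2 0 -0.24 0 2; 0.2 0.02 -0.5 0 4; 0.2 0.02 -0.5 0 4; 0.2 0.02 -0.5 -1 4; 0.2 0.02 -0.5 -3 4; 0.2 0.02 -0.5 -6 4; 0.2 0.02 -0.5 -9 4; 0.2 0.02 -0.5 -10 4; 0.2 0.02 -0.5 -10 4; 0.2 0.02 -0.5 -10 4"}}

```text
time_s: 12.85
position: [0.6546, -0.0601, 0.1375]
eef_rot: [-0.236, -3.131, -0.001]
ft_force: [-0.2, -0.1, -0.7]
width: 0.4
finger_force: 0.0
```

```bash
python3 rad.py
python3 - <<'E'
from h import *
c=camera("wrist");np.savez("wrist5.npz",**c);save(c,"w5.png")
s=manip.read_state();R=cv2.Rodrigues(s["eef_rot"])[0]
a=np.radians(96.4);post=np.array([.5858+.150*np.cos(a),-.0497+.150*np.sin(a),.0])
d=post-s["position"];print(s["position"],"shift cm",(R.T@d*100)[:2], "yaw",np.degrees(np.arctan2(R[1,0],R[0,0]))%360-186.4)
E
```

```text
r 0.06929837779641884 ang 351.4706772245574 psi 171.3896123533794 F [-0.2 -0.1 -0.7] 12.85 0.0 -1.6899002489036887
[ 0.6546168  -0.06010433  0.13747889] shift cm [10.81673137 14.48220709] yaw -15.015754695872317
```

View pics/w5.png

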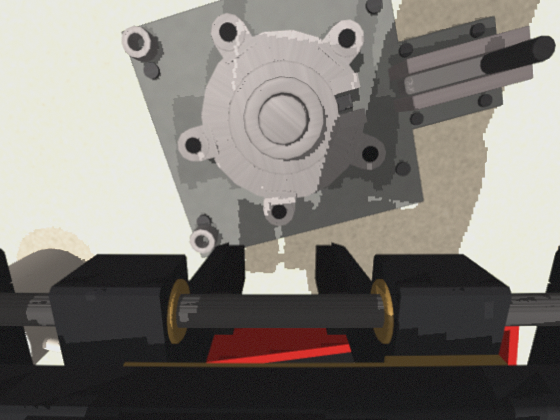

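The wrist view shows all five ears, the notch at about (345,100) and the bolt nose at (408,86), with everything lined up and clear. I check the angle numerically while moving to the post.

Run:
```python
from holes import *
c=dict(np.load("wrist5.npz"));fit(c,[(279,211),(370,154),(193,145),(228,32),(347,38)],(0,1,-1,-2,2))
p=onz(c,[(408,86)],.049)[0,:2];print(p)
for o in([.5858,-.0497],[.5855,-.0485]):
    d=p-o;print(np.degrees(np.arctan2(d[1],d[0])),np.hypot(*d))
```

```text
[[278.6, 211.4], [369.9, 153.5], [192.8, 145.1], [227.5, 31.7], [346.5, 37.9]] [ 0.58547616 -0.04827873] notch 96.72561846407531 res 0.00025535371177721485
[0.57591012 0.04175902]
96.17167468850589 0.09199218607525828
96.06483611966783 0.09076704643576945
```

{"method": "servo_tool", "body": {"motion": "-0.1 1.8 2.4 0 -2.5; -0.1 3.6 4.8 0 -5; -0.1 5.4 7.2 0 -7.5; -0.1 7.2 9.6 0 -10; -0.1 9 12 0 -12.5; -0.1 10.8 14.5 0 -15; -0.1 10.8 14.5 0 -15; -0.1 10.8 14.5 0 -15; -0.1 10.8 14.5 2.5 -15; -0.1 10.8 14.5 5 -15; -0.1 10.8 14.5 7 -15; -0.1 10.8 14.5 7.3 -15; 0.2 10.8 14.5 7.3 -15; 0.2 10.8 14.5 7.3 -15; 0.2 10.8 14.5 7.3 -15"}}

```text
time_s: 14.78
position: [0.5703, 0.0993, 0.0663]
eef_rot: [-0.175, 3.136, -0.0]
ft_force: [0.6, -0.2, -0.5]
width: 0.395
finger_force: 0.0
```

```bash
python3 rad.py
```

```text
r 0.1499095497477606 ang 96.03528088241407 psi -173.62032755253756 F [ 0.6 -0.2 -0.5] 14.775 0.0 -1.712103488456989
```

{"method": "servo_tool", "body": {"motion": "0.2 0 -0.3 0 0; 0.2 0 -0.6 0 0; 0.2 0 -0.9 0 0; 0.2 0 -1.1 0 0; 0.2 0 -1.3 0 0; 0.2 0 -1.6 0 0; 0.2 0 -1.9 0 0; 0.2 0 -2.2 0 0; 0.2 0 -2.5 0 0; 0.2 0 -2.8 0 0; 0.2 0 -3.1 0 0; 0.2 0 -3.4 0 0; 0.2 0 -3.7 0 0; 0.2 0 -3.9 0 0; 0.2 0 -4.1 0 0; 0.2 0 -4.1 0 0"}}

```text
time_s: 16.77
position: [0.5747, 0.0583, 0.0657]
eef_rot: [-0.175, 3.137, -0.001]
ft_force: [0.5, 0.7, 0.8]
width: 0.401
finger_force: 0.6
```

```bash
python3 rad.py
```

```text
r 0.10871115361868262 ang 96.04122107631459 psi -173.61523300770145 F [0.5 0.7 0.8] 16.775 0.5654139420948923 -1.7834757610813925
```

{"method": "servo_tool", "body": {"motion": "0.2 0 -0.1 0 0; 0.2 0 -0.2 0 0; 0.2 0 -0.3 0 0; 0.2 0 -0.4 0 0"}}

```text
time_s: 17.27
position: [0.5751, 0.0546, 0.0657]
eef_rot: [-0.175, 3.137, 0.0]
ft_force: [1.8, 2.6, 0.8]
width: 0.4
finger_force: 1.5
```

{"method": "servo_tool", "body": {"motion": "0.2 0 -0.1 0 0; 0.2 0 -0.2 0 0; 0.2 0 -0.3 0 0"}}

```text
time_s: 17.65
position: [0.5753, 0.0521, 0.0657]
eef_rot: [0.175, -3.137, -0.002]
ft_force: [1.6, 8.1, -0.4]
width: 0.401
finger_force: 4.0
```

```bash
python3 rad.py
python3 - <<'E'
from h import *
c=camera("wrist");np.savez("wrist6.npz",**c);save(c,"w6.png")
E
```

```text
r 0.10244266217586652 ang 96.03509799954504 psi -173.6260431547037 F [ 1.6  8.1 -0.4] 17.65 3.962323246523738 -1.7956152511945023
```

View pics/w6.png

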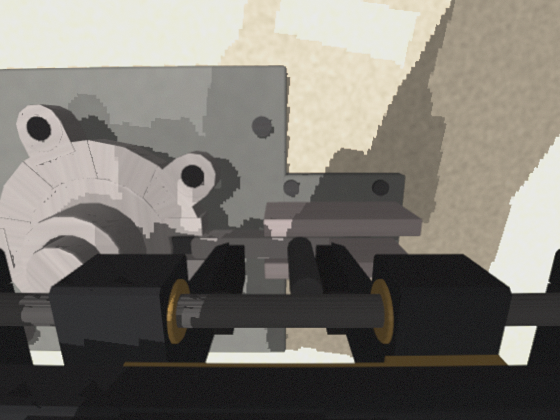

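The wrist view shows the bolt reaching the flange edge at about (190,225), with the outer finger behind the post at (305,262). Force has risen to 8 N with the nose about 5–6 mm inside the mouth. From here I use tiny steps.

{"method": "servo_tool", "body": {"motion": "0.2 0 -0.03 0 0; 0.2 0 -0.03 0 0"}}

```text
time_s: 17.95
position: [0.5753, 0.052, 0.0657]
eef_rot: [-0.175, 3.137, 0.002]
ft_force: [0.8, 7.8, -0.5]
width: 0.4
finger_force: 3.6
```

```bash
python3 rad.py
python3 - <<'E'
from h import *
from holes import fit
c=dict(np.load("wrist6.npz"))
fit(c,[(38,128),(193,176)],(2,1))
E
```

```text
r 0.10239285168795262 ang 96.02967393705931 psi -173.6158762445874 F [ 0.8  7.8 -0.5] 17.95 3.609404331073165 -1.7960551393820647
[[38.3, 128.1], [192.2, 175.8]] [ 0.58547353 -0.04851905] notch 168.67180327356698 res 7.037751340408472e-05
```

{"method": "servo_tool", "body": {"motion": "0.2 0 -0.05 0 0; 0.2 0 -0.05 0 0"}}

```text
time_s: 18.2
position: [0.5754, 0.0516, 0.0657]
eef_rot: [-0.175, 3.137, 0.002]
ft_force: [1.1, 6.7, 0.9]
width: 0.4
finger_force: 3.7
```

{"method": "servo_tool", "body": {"motion": "0.2 0 -0.05 0 0; 0.2 0 -0.05 0 0"}}

```text
time_s: 18.45
position: [0.5754, 0.0511, 0.0657]
eef_rot: [-0.175, 3.137, 0.002]
ft_force: [1.5, 7.6, 0.1]
width: 0.401
finger_force: 3.8
```

{"method": "servo_tool", "body": {"motion": "0.2 0 -0.05 0 0; 0.2 0 -0.05 0 0"}}

```text
time_s: 18.7
position: [0.5755, 0.0506, 0.0657]
eef_rot: [-0.175, 3.137, 0.002]
ft_force: [1.4, 7.9, 1.2]
width: 0.398
finger_force: 3.8
```

{"method": "servo_tool", "body": {"motion": "0.2 0 -0.05 0 0; 0.2 0 -0.05 0 0"}}

```text
time_s: 18.95
position: [0.5756, 0.0502, 0.0657]
eef_rot: [-0.175, 3.137, 0.002]
ft_force: [2.7, 8.9, -0.1]
width: 0.397
finger_force: 4.0
```

{"method": "servo_tool", "body": {"motion": "0.2 0 -0.04 0 0; 0.2 0 -0.04 0 0"}}

```text
time_s: 19.2
position: [0.5756, 0.0501, 0.0657]
eef_rot: [0.175, -3.137, -0.003]
ft_force: [0.6, 9.2, 1.0]
width: 0.398
finger_force: 4.9
```

```bash
python3 rad.py
python3 - <<'E'
from h import *
from holes import fit
c=camera("wrist");np.savez("wrist7.npz",**c)
s=manip.read_state()["position"]
o=dict(np.load("wrist6.npz"))
P=[[.6414,-.0106,.05]]
fit(c,[(36,128),(190,176)],(2,1))
E
```

```text
r 0.10044884896317116 ang 96.0246154784034 psi -173.61507049248863 F [0.6 9.2 1. ] 19.2 4.884959254413843 -1.8002018542013694
[[38.1, 128.0], [192.3, 175.7]] [ 0.58566194 -0.05041347] notch 168.6929294577775 res 0.00010697494891760508
```

The flange moved 1.9 mm together with the bolt. That means the bolt is against the stop stud and is taking up the spindle play. I press on gently to about 15 N at the post, which is 12 N plus the drag.

{"method": "servo_tool", "body": {"motion": "0.2 0 -0.04 0 0; 0.2 0 -0.04 0 0"}}

```text
time_s: 19.5
position: [0.5756, 0.0501, 0.0657]
eef_rot: [-0.175, 3.137, 0.004]
ft_force: [1.2, 12.4, 0.5]
width: 0.407
finger_force: 5.8
```

{"method": "servo_tool", "body": {"motion": "0.2 0 -0.03 0 0; 0.2 0 -0.03 0 0"}}

```text
time_s: 19.75
position: [0.5755, 0.05, 0.0657]
eef_rot: [0.175, -3.137, -0.005]
ft_force: [2.2, 12.4, 1.6]
width: 0.401
finger_force: 6.5
```

{"method": "servo_tool", "body": {"motion": "0.2 0 -0.03 0 0; 0.2 0 -0.03 0 0; 0.2 0 -0.03 0 0"}}

```text
time_s: 20.12
position: [0.5756, 0.05, 0.0657]
eef_rot: [-0.175, 3.137, 0.005]
ft_force: [0.1, 14.9, 1.5]
width: 0.404
finger_force: 7.2
```

```bash
python3 rad.py
```

```text
r 0.10031465867218109 ang 96.02320972420172 psi -173.61304355723965 F [ 0.1 14.9  1.5] 20.125 7.170578548684716 -1.8018558095162451
```

{"method": "servo_tool", "body": {"motion": "0.2 0 0 0 0; 0.2 0 0 0 0; 0.2 0 0 0 0; 0.2 0 0 0 0"}}

```text
time_s: 20.62
position: [0.5756, 0.0499, 0.0657]
eef_rot: [0.175, -3.137, -0.005]
ft_force: [2.0, 13.9, 1.1]
width: 0.4
finger_force: 7.2
```

{"method": "servo_tool", "body": {"motion": "0.2 0 0.2 0 0; -0.1 0 0.8 0 0; -0.1 0 0.8 0 0; -0.1 0 0.8 0 0; -0.1 0 0.8 -2 0; -0.1 0 0.8 -5 0; -0.1 0 0.8 -9 0; -0.1 0 0.8 -10 0; -0.1 0 0.8 -10 0"}}

```text
time_s: 21.75
position: [0.5748, 0.0558, 0.1654]
eef_rot: [0.175, -3.137, 0.0]
ft_force: [-0.3, -0.7, -0.8]
width: 0.548
finger_force: 0.0
```

```bash
python3 rad.py
python3 - <<'E'
from h import *
c=camera("wrist");np.savez("wrist8.npz",**c);P=cloud(c)
m=(P[...,2]>.09)&(P[...,2]<.1)&(P[...,1]>.02)&(P[...,1]<.12)&(abs(P[...,0]-.575)<.03); q=P[m]
print("post",q.mean(0),len(q),np.hypot(*(q.mean(0)[:2]-[.5858,-.0497])))
print(proj(c,[[.586+.068*np.cos(np.radians(96.7-36)),-.0504+.068*np.sin(np.radians(96.7-36)),.05],[.586+.068*np.cos(np.radians(96.7+36)),-.0504+.068*np.sin(np.radians(96.7+36)),.05]]))
E
```

```text
r 0.10615974973037576 ang 96.10424459697477 psi -173.6229621028204 F [-0.3 -0.7 -0.8] 21.75 0.0 -1.7881013844755207
post [0.57214815 0.05955553 0.09628251] 303 0.11010514571021443
[[222.85514574 247.50104958]
 [217.79852597 156.77978801]]
```

Run:
```python
from h import *
c=dict(np.load("wrist4.npz"))
p=onz(c,[(405.5,92)],.047)[0,:2]-[.5855,-.0483];print("stud tip r",np.hypot(*p))
p=onz(c,[(425,69),(428,105)],.05)[:,:2]-[.5855,-.0483];print("mouth r",np.hypot(*p.T))
g=cv2.cvtColor(c["frame"],cv2.COLOR_RGB2GRAY)
print(g[92,376:432])
c=dict(np.load("wrist8.npz"));from holes import fit
fit(c,[(223,247),(218,157)],(1,2))
```

```text
stud tip r 0.05066325509378451
mouth r [0.05843646 0.05854918]
[91 89 89 83 60 46 45 44 43 42 41 44 46 38 42 42 42 44 42 44 42 45 45 44
 44 43 42 44 43 55 64 69 67 69 66 67 69 68 69 69 69 68 67 68 66 67 67 68
 67 69 69 68 66 68 69 66]
[[217.9, 254.7], [218.1, 156.4]] [ 0.58636153 -0.0525773 ] notch 93.36677197362188 res 0.003682180326713904
```

The stud's tip was measured at r ≈ 50.7 mm, and the bolt nose stopped at about 51 mm, so the bolt is on the stop.

```bash
python3 -c "
from bench import manip
print(manip.close_job())"
```

```text
the job is handed in; nothing more can be done
None
```

I turned the flange until its notch faced the bolt, slid the bolt in against the stop stud, held it there at about 12 N, and handed the job in at about 22 s with the gripper clear; the tool returned no verdict.

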